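Unstack the jars onto their coasters

TASK

The four material jars have been piled up in two stacks; take the stacks apart so that every lid can be opened. Stand each jar upright in the middle of its own coaster, the widest jar on the largest coaster and so on down to the narrowest jar on the smallest, without tipping a jar over and without disturbing the dropper bottle or the carton.

Things in the scene. Friction and masses are not known exactly. Their poses are not given: they have to be found in the camera images.
- filler_jar_centre (a point): widest jar: a low, squat white jar with a flat blue screw lid, 62 mm across, 56 mm high; it starts on the table, under the resin jar. Round, rigid and closed, about 0.1 to 0.2 kg, z axis up. This point is its centre, 28 mm above its underside.
- lacquer_jar_centre (a point): second-widest jar: white with a flat black screw lid, 54 mm across, 62 mm high; it starts on the table, under the pigment jar. Round, rigid and closed, about 0.1 to 0.2 kg, z axis up. This point is its centre, 31 mm above its underside.
- resin_jar_centre (a point): third-widest jar, and the tallest: amber-pink with a flat pale screw lid, 48 mm across, 70 mm high; it starts on top of the filler jar. Round, rigid and closed, about 0.1 to 0.2 kg, z axis up. This point is its centre, 35 mm above its underside.
- pigment_jar_centre (a point): narrowest jar, and the lowest: dark red-brown with a flat red screw lid, 42 mm across, 48 mm high; it starts on top of the lacquer jar. Round, rigid and closed, about 0.1 to 0.2 kg, z axis up. This point is its centre, 24 mm above its underside.
- coaster_largest_top (a point): largest of four round wooden coasters with a cork inlay, 110 mm across, 8 mm thick, flat, lying fixed on the table. This point is the centre of its top face, z up. The filler jar's place.
- coaster_second_top (a point): second-largest of four round wooden coasters with a cork inlay, 90 mm across, 8 mm thick, flat, lying fixed on the table. This point is the centre of its top face, z up. The lacquer jar's place.
- coaster_third_top (a point): third-largest of four round wooden coasters with a cork inlay, 74 mm across, 8 mm thick, flat, lying fixed on the table. This point is the centre of its top face, z up. The resin jar's place.
- coaster_smallest_top (a point): smallest of four round wooden coasters with a cork inlay, 62 mm across, 8 mm thick, flat, lying fixed on the table. This point is the centre of its top face, z up. The pigment jar's place.
- dropper_centre (a point): bystander: small brown dropper bottle, 33 mm across, 102 mm high, standing upright and easily knocked over. This point is its centre, 51 mm up.
- carton_centre (a point): bystander: cream cardboard carton, 68 mm along its x, 105 mm along its y, 53 mm high, standing on the table. This point is its centre, 26 mm up.
Not all that is in view belongs to the job. Leave any turquoise or yellow look-alike of the part that bears pigment_jar_centre alone. What is shaped like the part that bears coaster_second_top but orange is not meant.

How it is judged:
By the outcome, as a careful person would: the job done as asked, in the order asked, and still so for the second after the job is handed in, with the robot touching nothing.
It also fails if it takes over 131 s, if anything falls off the work surface, if the arm or the gripper's body presses on something with over 40 N, if the wrist force passes 120 N, or if a joint passes its speed limit or range.

ROBOT

A 7-joint arm with a two-finger parallel gripper is mounted at the origin on the work surface; the furniture and walls round the work are solid. World frame = base frame: x ahead of the robot, y to its left, z up, the work surface at z = 0. Lengths are in m, angles in rad, forces in N, time in s.
With the tool pointing down it reaches from about 0.4 to 0.875 m from the base axis. Payload 19.3 kg.
Tool frame: the origin (TCP) lies at the very end of the fingers, on their centre line; the grasp point (between the pads) lies 19 mm behind it; z points along the fingers, y is the direction in which the jaws open and shut (so a half turn about z gives the same grasp; the last joint's range is limited). The gripper opens to 85 mm and grips with 20 to 120 N. Pads are 22 mm wide; open, the fingers measure 114 mm over their backs; the gripper's body (76 mm by 85 mm) begins 54 mm behind the grasp point. The pads swing forward as they close: fully open they stand 13 mm farther back than shut.
Start: joints at [1.267, 0.521, -0.036, 1.599, 0.021, 1.021, -0.113], TCP at [0.145, -0.608, 0.231] pointing down, gripper open.
Joint ranges: [-2.91, 2.91], [-0.3, 2.13], [-1.5, 1.42], [0.17, 2.43], [-1.26, 4.41], [0.16, 1.93], [-2.52, 2.52]. Speed limits (rad/s): [1.89, 1.89, 2.39, 2.39, 3.01, 3.01, 3.01].

INTERFACE

Orientations are given as [roll, pitch, yaw] about the fixed x, y, z axes, in that order (R = Rz(yaw) Ry(pitch) Rx(roll)).
In Python, from workcell import bot, grab_frame, calibration, workorder gives the robot as it stands.
- The arm moves only by the tool move_arm, never from a script. Its arguments are lists of equal length, an entry for each row: "jaw": the closure in counts, from 0 (fully open) to 255 (shut); "dp": the shift along the tool's x, y, z in units of 800 mm (1.0 is 800 mm), a list of three; "rotation": the turn, a rotation vector about the tool's x, y, z in units of pi rad (1.0 is pi rad), a list of three. In form: {"jaw": [jaw, ...], "dp": [[dx, dy, dz], ...], "rotation": [[rx, ry, rz], ...]}. A call has 1 to 10 rows; each row shifts and turns the commanded pose from where the row before left it, along the tool's axes as they then stand; what a row does not reach is not made up. A row lasts 1/8 s, in which the tool goes at most 62.5 mm and 10.7 degrees, less where a joint would pass 70% of its speed; a pose out of reach is approached as far as the arm can. A call with a number of a shift or a turn outside -1 to 1 is refused whole. A call with a gripper value outside its range is refused whole. The fingers move at their own pace and stop on an object; "squeeze" is the grip in N (left out, the last holds). Time passes only in rows, so rows that do not move let the fingers close. It gives the time, the measured TCP pose, the force and the opening at its end, in the units of the state.
- bot.observe(): the state, without advancing time (a new reading comes with each control period).
- grab_frame(name): name is "side" or "top"; returns the picture (400x640x3 uint8, blue, green, red); there is no depth.
- calibration(name): a dict with "camera_matrix" (3x3 intrinsics, pixels), "T" (4x4, takes a point from camera to world coordinates). Camera axes: x right, y down, z forward; pixel columns grow to the right and rows downward; lengths in m; the calibration is good to about 2 mm. A picture is of the moment at which its call begins. calibration takes no time and is no camera call.
- workorder.job_done(): hands the job in, once; it reports no verdict.
The state is a dict: "clock": time; "qpos": joint angles; "qd": joint speeds; "joint_efforts": joint torques, N m; "position": TCP position; "tool_rot": TCP orientation; "force": force on the tool from outside, world axes, zero at the start; "moment": the same for the moment, N m; "grip_width": finger opening in m.
Only numpy, scipy, OpenCV 4.12 (cv2) and the standard library are available. Lean on these libraries where they do the work, as an engineer would, in place of code of your own. Each camera call takes 0.05 s, during which the arm holds its last target. There are 200 camera calls.

## Working session

There is one attempt and no reset: what is moved stays moved. The work goes in short steps, Python scripts to look and compute and a tool call to move; the robot and the scene stay as the last step left them, time stands still between calls to the robot, and variables do not carry over. Pictures are saved under pics/ and viewed, about 12 in all and at most 16, crops included, and the job is handed in when it is done.

Besides the shell and the picture viewer there is one more tool, called after "Emit:" as name(argument=value, ...), one argument or row to a line, values as JSON. move_arm: Moves the arm, as the interface text tells. Shifts and turns lie within -1 to 1; 1 stands for 800 mm of shift or pi rad of turn. Its arguments: {"type":"object","properties":{"jaw":{"type":"array","items":{"type":"number"}},"dp":{"type":"array","items":{"type":"array","items":{"type":"number","minimum":-1,"maximum":1}}},"rotation":{"type":"array","items":{"type":"array","items":{"type":"number","minimum":-1,"maximum":1}}},"squeeze":{"type":"number"}},"required":["jaw","dp","rotation"]}

```bash
mkdir -p pics
cat > h.py <<'E'
import numpy as np, cv2
from workcell import bot, grab_frame, calibration, workorder
def ray(n,u,v):
    c=calibration(n);K=np.array(c["camera_matrix"]);T=np.array(c["T"])
    d=T[:3,:3]@np.linalg.solve(K,[u,v,1.]);return T[:3,3],d
def onz(n,u,v,z):
    o,d=ray(n,u,v);return o+d*(z-o[2])/d[2]
def proj(n,p):
    c=calibration(n);K=np.array(c["camera_matrix"]);T=np.linalg.inv(np.array(c["T"]))
    q=K@(T[:3,:3]@np.array(p)+T[:3,3]);return q[:2]/q[2]
E
python3 - <<'E'
from h import *
for n in("top","side"):
    cv2.imwrite(f"pics/{n}0.png",grab_frame(n)); c=calibration(n); print(n,np.round(c["camera_matrix"],1).tolist(),np.round(c["T"],3).tolist())
print(bot.observe())
E
```

```text
top [[508.2, 0.0, 315.3], [0.0, 508.2, 200.1], [0.0, 0.0, 1.0]] [[0.02, -0.98, 0.199, 0.221], [-1.0, -0.017, 0.017, -0.013], [-0.014, -0.199, -0.98, 1.266], [0.0, 0.0, 0.0, 1.0]]
side [[511.0, 0.0, 317.6], [0.0, 511.0, 207.9], [0.0, 0.0, 1.0]] [[-0.885, -0.182, 0.429, -0.136], [-0.466, 0.394, -0.793, 1.091], [-0.025, -0.901, -0.433, 0.68], [0.0, 0.0, 0.0, 1.0]]
{'clock': 0.1, 'qpos': array([ 1.26680684,  0.5219895 , -0.03633788,  1.59995894,  0.02120771,
        1.02111548, -0.1128169 ]), 'qd': array([-0.00035127, -0.00253139,  0.00166545, -0.0035105 ,  0.00134544,
       -0.00045339,  0.00160122]), 'joint_efforts': array([ 6.12557473e-03, -9.28481698e+01,  1.98514134e+00, -3.70531654e+01,
        1.82894192e-02,  5.30355188e-03, -2.22121952e-05]), 'position': array([ 0.14468705, -0.60769624,  0.23075846]), 'tool_rot': array([-3.14050948e+00,  7.83859914e-05,  2.33774884e-01]), 'force': array([ 0.26486804,  1.16033698, -0.71207656]), 'moment': array([ 0.05244805, -0.02575981,  0.00569511]), 'grip_width': 0.08528235993893026}
```

View pics/top0.png

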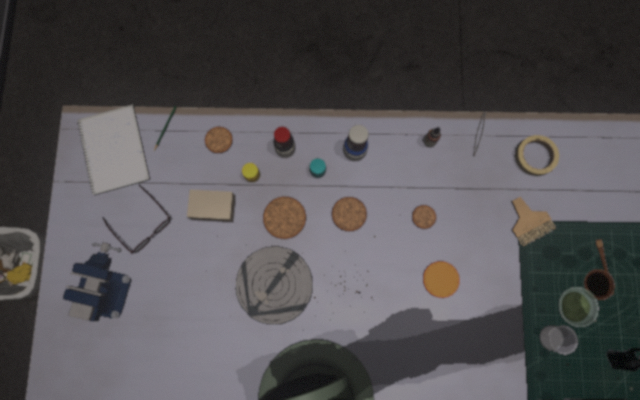

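View pics/side0.png

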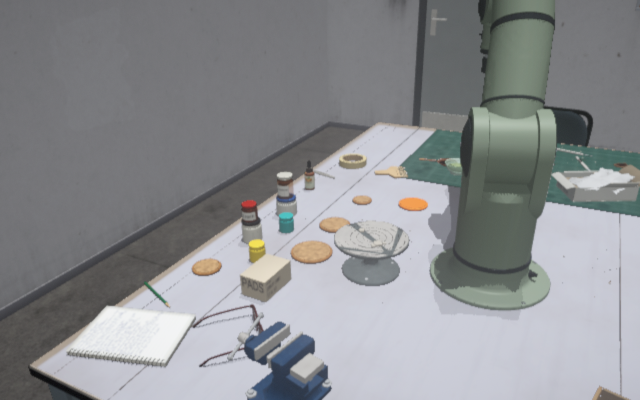

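Top view: the red-lidded stack (pigment on lacquer) is at (283,140) and the white-lidded stack (resin on filler) at (356,143). The coasters are at (284,217), (349,213), (218,139) and (424,216), with the orange decoy at (441,279). The yellow and turquoise decoy jars are at (250,172) and (317,167), the dropper at (432,136) and the carton at (211,205).

Run:
```python
from h import *
im=cv2.imread("pics/top0.png"); sd=cv2.imread("pics/side0.png")
cv2.imwrite("pics/c1.png",np.vstack([cv2.resize(im[115:240,180:450],None,fx=2.8,fy=2.4,interpolation=3),cv2.resize(sd[150:300,180:440],(756,300),interpolation=3)]))
hsv=cv2.cvtColor(im,cv2.COLOR_BGR2HSV)
def fit(mask,roi,z,n="top"):
    m=np.zeros_like(mask);x0,y0,x1,y1=roi;m[y0:y1,x0:x1]=mask[y0:y1,x0:x1]
    m=cv2.morphologyEx(m,cv2.MORPH_CLOSE,np.ones((3,3)))
    c=max(cv2.findContours(m,0,1)[0],key=cv2.contourArea).reshape(-1,2)
    P=np.array([onz(n,u,v,z)[:2] for u,v in c],dtype=np.float32)
    (a,b),ax,_=cv2.fitEllipse(P); print(roi,"px",c.mean(0).round(1),"xy",round(a,4),round(b,4),"ax",np.round(ax,4))
h,s,v=cv2.split(hsv)
wood=((h>4)&(h<20)&(s>90)&(v>70)).astype(np.uint8)*255
for name,r in dict(big=(258,190,312,245),sec=(328,190,372,236),third=(200,122,238,158),small=(408,202,440,232)).items():
    print(name,end=" ");fit(wood,r,.008)
print("red",end=" ");fit((((h<8)|(h>172))&(s>150)&(v>70)).astype(np.uint8)*255,(270,120,298,150),.110)
print("pale",end=" ");fit(((v>120)&(s<70)).astype(np.uint8)*255*0+((v>150)&(h<40)).astype(np.uint8)*255,(344,122,370,145),.126)
print("yel",end=" ");fit(((h>20)&(h<35)&(s>150)).astype(np.uint8)*255,(238,158,262,185),.048)
print("tq",end=" ");fit(((h>80)&(h<100)&(s>150)).astype(np.uint8)*255,(305,155,330,180),.048)
print(hsv[135,357],hsv[143,280],hsv[150,345],hsv[135,283],hsv[150,330],hsv[205,211])
print("dropper",onz("top",431,141,.03),"carton",[onz("top",*p,.053)[:2].round(3) for p in((189,191),(234,192),(232,219),(188,217))])
```

```text
big (258, 190, 312, 245) px [284.3 217.3] xy 0.431 0.0865 ax [0.1018 0.1023]
sec (328, 190, 372, 236) px [348.7 213.5] xy 0.443 -0.0759 ax [0.0805 0.0814]
third (200, 122, 238, 158) px [218.3 139.3] xy 0.6322 0.2638 ax [0.0656 0.0666]
small (408, 202, 440, 232) px [423.4 216.3] xy 0.4387 -0.2628 ax [0.0534 0.0542]
red (270, 120, 298, 150) px [281.6 134.8] xy 0.6128 0.0904 ax [0.0327 0.0335]
pale Traceback (most recent call last):
  File "<stdin>", line 16, in <module>
  File "<stdin>", line 8, in fit
ValueError: max() iterable argument is empty
```

View pics/c1.png

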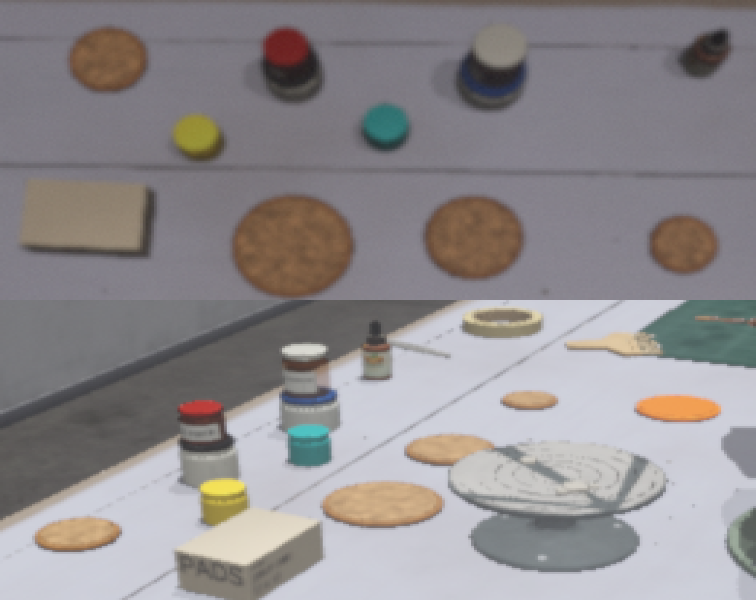

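```bash
cat >> h.py <<'E'
def fit(mask,roi,z,n="top"):
    mask=mask.astype(np.uint8)*255
    m=np.zeros_like(mask);x0,y0,x1,y1=roi;m[y0:y1,x0:x1]=mask[y0:y1,x0:x1]
    m=cv2.morphologyEx(m,cv2.MORPH_CLOSE,np.ones((3,3)))
    cs=cv2.findContours(m,0,1)[0]
    if not cs: print("none");return
    c=max(cs,key=cv2.contourArea).reshape(-1,2)
    P=np.array([onz(n,u,v,z)[:2] for u,v in c],dtype=np.float32)
    if len(P)<5: print("few");return
    (a,b),ax,_=cv2.fitEllipse(P); print(roi,"px",c.min(0),c.max(0),"xy",round(a,4),round(b,4),"ax",np.round(ax,4))
E
python3 - <<'E'
from h import *
im=cv2.imread("pics/top0.png"); sd=cv2.imread("pics/side0.png")
for n,I in(("top",im),("side",sd)):
    h,s,v=cv2.split(cv2.cvtColor(I,cv2.COLOR_BGR2HSV)); h=h.astype(int)
    R=((h<8)|(h>172))&(s>150)&(v>60); Y=(h>20)&(h<35)&(s>150); Q=(h>80)&(h<100)&(s>130); B=(h>100)&(h<128)&(s>90)
    if n=="top":
        print(im[125:147:2,357].tolist(), im[150,330])
        print("red");fit(R,(270,120,298,150),.110)
        print("pale");fit((I[:,:,2]>=I[:,:,0].astype(int)+4)&(v>105),(344,122,370,146),.126)
        print("blue");fit(B,(340,130,372,165),.056)
        print("yel");fit(Y,(238,158,262,185),.048)
        print("tq");fit(Q,(305,155,330,180),.048)
    else:
        print("red");fit(R,(235,195,262,212),.110,n)
        print("blue");fit(B,(270,185,300,215),.056,n)
        for nm,p in dict(res=(.64,-.105,.126),fil=(.63,-.105,.056),pig=(.613,.09,.110),lac=(.613,.09,.062)).items(): print(nm,proj(n,p),proj("top",p))
E=0
print("dropper",onz("top",431,141,.03),"carton",[onz("top",*p,.053)[:2].round(3) for p in((189,191),(234,192),(232,219),(188,217))])
print("wheel side top ell c",[onz("side",371,239,z).round(3) for z in(.08,.1,.12)],[onz("top",274,285,z).round(3) for z in(.08,.1,.12)])
big=np.vstack([cv2.resize(im[120:165,265:375],(770,315),interpolation=3),cv2.resize(sd[165:250,235:305],(420,510)[::1],interpolation=3)[:280].repeat(1,0) if 0 else np.pad(cv2.resize(sd[165:250,230:310],(260,276),interpolation=3),((0,0),(0,510),(0,0)))])
cv2.imwrite("pics/c2.png",big)
E
```

```text
[[123, 126, 130], [122, 130, 136], [123, 130, 136], [122, 130, 137], [125, 133, 138], [125, 132, 139], [127, 136, 141], [129, 136, 142], [124, 131, 136], [77, 80, 83], [41, 39, 45]] [133 124 128]
red
(270, 120, 298, 150) px [275 128] [289 141] xy 0.6128 0.0904 ax [0.0327 0.0335]
pale
(344, 122, 370, 146) px [349 125] [367 142] xy 0.6132 -0.0908 ax [0.0422 0.0435]
blue
(340, 130, 372, 165) px [345 144] [365 154] xy 0.617 -0.0906 ax [0.054  0.0627]
yel
(238, 158, 262, 185) px [243 164] [257 178] xy 0.5384 0.1719 ax [0.0324 0.0367]
tq
(305, 155, 330, 180) px [311 160] [324 173] xy 0.5531 0.0048 ax [0.032  0.0339]
red
(235, 195, 262, 212) px [242 201] [255 206] xy 0.6081 0.0997 ax [0.0334 0.0367]
blue
(270, 185, 300, 215) px [277 196] [294 201] xy 0.6018 -0.076 ax [0.0462 0.0466]
res [278.608691   170.16085852] [364.27479738 122.66259012]
fil [282.75242909 192.2306272 ] [361.99797451 136.27033535]
pig [249.07984238 201.79518292] [281.84169695 134.58573931]
lac [250.5444122  217.87179472] [283.35507663 140.8862904 ]
dropper [ 0.62893959 -0.28151092  0.03      ] carton [array([0.484, 0.318]), array([0.483, 0.207]), array([0.416, 0.209]), array([0.419, 0.316])]
wheel side top ell c [array([0.263, 0.09 , 0.08 ]), array([0.249, 0.123, 0.1  ]), array([0.236, 0.157, 0.12 ])] [array([0.26 , 0.099, 0.08 ]), array([0.259, 0.097, 0.1  ]), array([0.258, 0.095, 0.12 ])]
```

View pics/c2.png

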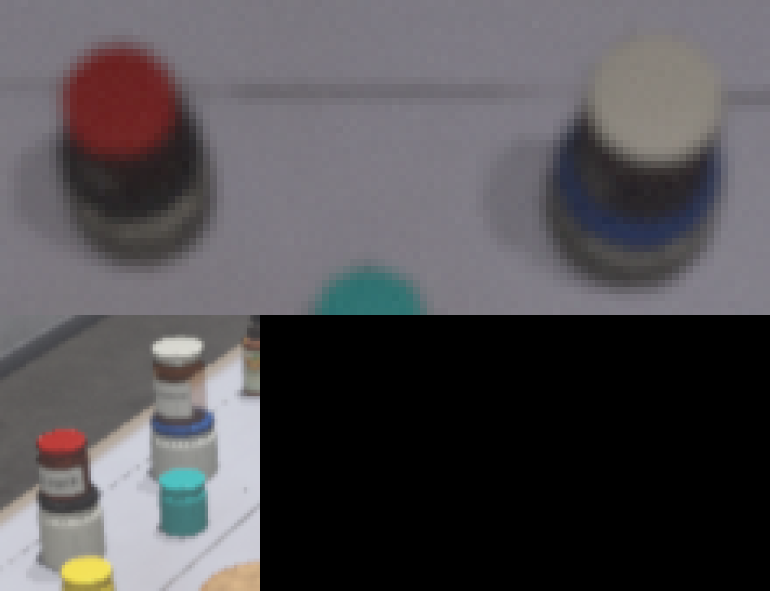

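Identified: the red-lidded dark jar (pigment) is at about (0.613, 0.090) and the pale-lidded jar (resin) at about (0.613, -0.091). I'm leaving the yellow jar at (250,172), the turquoise jar at (317,167) and the orange disc at (441,279) alone. Moving towards pigment.

Emit:
move_arm(
  jaw=[0, 0, 0, 0, 0, 0, 0, 0, 0, 0],
  dp=[
    [0, 0, 0],
    [0, 0, 0],
    [0.0366, -0.0545, 0],
    [0.0366, -0.0545, 0],
    [0.0366, -0.0545, 0],
    [0.0366, -0.0545, 0],
    [0.0366, -0.0545, 0],
    [0.0366, -0.0545, 0],
    [0.0366, -0.0545, 0],
    [0.0366, -0.0545, 0],
  ],
  rotation=[
    [0, 0, 0.0372],
    [0, 0, 0.0372],
    [0, 0, 0],
    [0, 0, 0],
    [0, 0, 0],
    [0, 0, 0],
    [0, 0, 0],
    [0, 0, 0],
    [0, 0, 0],
    [0, 0, 0],
  ],
  squeeze=50,
)

```text
clock: 1.35
position: [0.3797, -0.2577, 0.2313]
tool_rot: [3.141, -0.0, -0.0]
force: [1.5, -1.5, 0.4]
grip_width: 0.0854
```

Emit:
move_arm(
  jaw=[0, 0, 0, 0, 0, 0, 0, 0, 0, 0],
  dp=[
    [0.0366, -0.0545, 0],
    [0.0366, -0.0545, 0],
    [0.0366, -0.0545, 0],
    [0.0366, -0.0545, 0],
    [0.0366, -0.0545, 0],
    [0.0366, -0.0545, 0],
    [0.0366, -0.0545, 0],
    [0.0366, -0.0545, 0],
    [0, 0, 0],
    [0, 0, 0],
  ],
  rotation=[
    [0, 0, 0],
    [0, 0, 0],
    [0, 0, 0],
    [0, 0, 0],
    [0, 0, 0],
    [0, 0, 0],
    [0, 0, 0],
    [0, 0, 0],
    [0, 0, 0],
    [0, 0, 0],
  ],
)

```text
clock: 2.6
position: [0.6129, 0.0892, 0.2308]
tool_rot: [3.141, 0.001, -0.0]
force: [-0.5, 0.2, -0.1]
grip_width: 0.0852
```

Emit:
move_arm(
  jaw=[0, 0, 0, 0, 0, 0],
  dp=[
    [0, -0.001, 0.05],
    [0, 0, 0.05],
    [0, 0, 0.05],
    [0, 0, 0.03],
    [0, 0, 0.021],
    [0, 0, 0],
  ],
  rotation=[
    [0, 0, 0],
    [0, 0, 0],
    [0, 0, 0],
    [0, 0, 0],
    [0, 0, 0],
    [0, 0, 0],
  ],
)

```text
clock: 3.35
position: [0.6127, 0.0896, 0.07]
tool_rot: [3.141, 0.001, -0.001]
force: [0.0, 0.2, 1.0]
grip_width: 0.0852
```

Run:
```python
from h import *
a=grab_frame("top")[90:190,230:380];b=grab_frame("side")[130:260,190:320]
cv2.imwrite("pics/d1.png",np.hstack([cv2.resize(a,(450,300)),cv2.resize(b,(300,300))]))
```

```text
(no output)
```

View pics/d1.png

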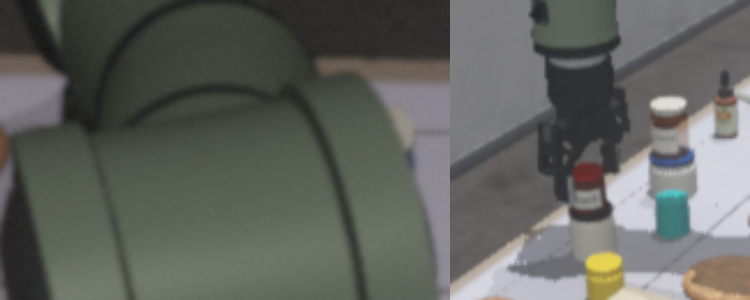

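The fingers straddle the red-lidded jar in the side view, so I close.

Emit:
move_arm(
  jaw=[100, 180, 255, 255, 255, 255],
  dp=[
    [0, 0, 0],
    [0, 0, 0],
    [0, 0, 0],
    [0, 0, 0],
    [0, 0, 0],
    [0, 0, 0],
  ],
  rotation=[
    [0, 0, 0],
    [0, 0, 0],
    [0, 0, 0],
    [0, 0, 0],
    [0, 0, 0],
    [0, 0, 0],
  ],
  squeeze=40,
)

```text
clock: 4.2
position: [0.6136, 0.0908, 0.0711]
tool_rot: [-3.141, -0.001, 0.0]
force: [0.1, 1.4, 6.4]
grip_width: 0.0412
```

Emit:
move_arm(
  jaw=[255, 255, 255, 255, 255, 255],
  dp=[
    [0, 0, 0],
    [0, 0, -0.01],
    [0, 0, -0.03],
    [0, 0, -0.05],
    [0, 0, -0.05],
    [0, 0, 0],
  ],
  rotation=[
    [0, 0, 0],
    [0, 0, 0],
    [0, 0, 0],
    [0, 0, 0],
    [0, 0, 0],
    [0, 0, 0],
  ],
)

```text
clock: 4.95
position: [0.6146, 0.0906, 0.1858]
tool_rot: [-3.141, -0.005, -0.0]
force: [0.1, 0.9, -1.2]
grip_width: 0.0413
```

Emit:
move_arm(
  jaw=[255, 255, 255, 255, 255, 255, 255, 255, 255],
  dp=[
    [-0.0312, 0.0631, 0],
    [-0.0312, 0.0631, 0],
    [-0.0312, 0.0631, 0],
    [-0.0312, 0.0631, 0],
    [-0.0312, 0.0631, 0],
    [-0.0312, 0.0631, 0],
    [-0.0312, 0.0631, 0],
    [0, 0, 0],
    [0, 0, 0],
  ],
  rotation=[
    [0, 0, 0],
    [0, 0, 0],
    [0, 0, 0],
    [0, 0, 0],
    [0, 0, 0],
    [0, 0, 0],
    [0, 0, 0],
    [0, 0, 0],
    [0, 0, 0],
  ],
)

```text
clock: 6.08
position: [0.4384, -0.2625, 0.1821]
tool_rot: [-3.141, 0.001, -0.0]
force: [-0.4, 0.5, -0.2]
grip_width: 0.041
```

```bash
cat >> h.py <<'E'
def both(name,ta,sa):
    a=grab_frame("top");b=grab_frame("side")
    A=a[ta[1]:ta[3],ta[0]:ta[2]];B=b[sa[1]:sa[3],sa[0]:sa[2]]
    f=lambda I:cv2.resize(I,(int(I.shape[1]*300/I.shape[0]),300),interpolation=3)
    cv2.imwrite("pics/%s.png"%name,np.hstack([f(A),f(B)])); return a,b
E
python3 - <<'E'
from h import *
a,b=both("d2",(250,100,460,240),(230,120,420,240))
h,s,v=cv2.split(cv2.cvtColor(a,cv2.COLOR_BGR2HSV)); h=h.astype(int)
print("pale");fit((a[:,:,2]>=a[:,:,0].astype(int)+4)&(v>105),(344,115,370,146),.126)
# lacquer: dark lid
fit((v<70),(268,125,300,152),.062); print(a[139,278:292].tolist())
print(bot.observe()["position"])
E
```

```text
pale
(344, 115, 370, 146) px [348 125] [368 143] xy 0.6127 -0.0907 ax [0.0438 0.0448]
(268, 125, 300, 152) px [274 133] [292 150] xy 0.6114 0.0905 ax [0.045  0.0459]
[[45, 43, 45], [50, 47, 50], [45, 43, 44], [50, 48, 52], [45, 41, 45], [49, 47, 49], [47, 46, 48], [45, 43, 45], [46, 44, 46], [45, 43, 45], [47, 45, 46], [44, 42, 44], [47, 45, 46], [50, 46, 48]]
[ 0.43894566 -0.26181455  0.182242  ]
```

View pics/d2.png

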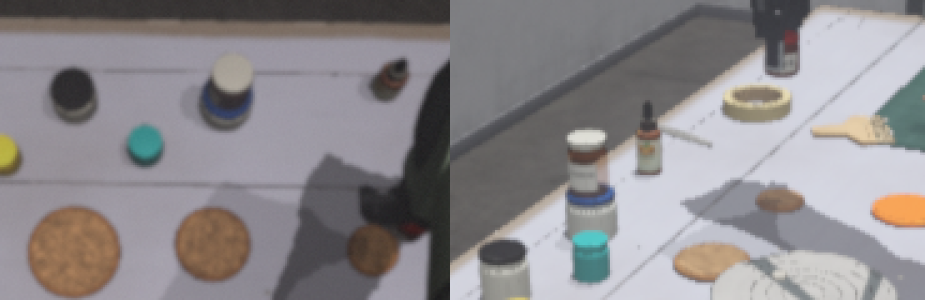

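Pigment is held upright, and the lacquer stayed put at (0.611, 0.0905). Lowering.

Emit:
move_arm(
  jaw=[255, 255, 255, 255, 255, 255, 255],
  dp=[
    [0, 0, 0.05],
    [0, 0.001, 0.05],
    [0, 0, 0.05],
    [0, 0, 0.035],
    [0, 0, 0.012],
    [0, 0, 0.006],
    [0, 0, 0],
  ],
  rotation=[
    [0, 0, 0],
    [0, 0, 0],
    [0, 0, 0],
    [0, 0, 0],
    [0, 0, 0],
    [0, 0, 0],
    [0, 0, 0],
  ],
)

```text
clock: 7.05
position: [0.439, -0.2637, 0.0207]
tool_rot: [3.141, -0.001, 0.0]
force: [0.1, -0.4, -0.6]
grip_width: 0.0412
```

Emit:
move_arm(
  jaw=[255, 255, 255],
  dp=[
    [0, 0, 0.0015],
    [0, 0, 0.0008],
    [0, 0, 0],
  ],
  rotation=[
    [0, 0, 0],
    [0, 0, 0],
    [0, 0, 0],
  ],
)

```text
clock: 7.42
position: [0.4386, -0.2638, 0.0185]
tool_rot: [3.141, -0.0, -0.0]
force: [0.6, -0.3, -1.5]
grip_width: 0.041
```

Emit:
move_arm(
  jaw=[255, 255, 255],
  dp=[
    [0, -0.001, 0.0012],
    [0, 0, 0.0012],
    [0, 0, 0],
  ],
  rotation=[
    [0, 0, 0],
    [0, 0, 0],
    [0, 0, 0],
  ],
)

```text
clock: 7.8
position: [0.4387, -0.2629, 0.017]
tool_rot: [3.141, -0.0, 0.0]
force: [-4.0, 2.3, 17.1]
grip_width: 0.0411
```

Emit:
move_arm(
  jaw=[255, 140, 110, 60, 0, 0],
  dp=[
    [0, 0, -0.0008],
    [0, 0, 0],
    [0, 0, 0],
    [0, 0, 0],
    [0, 0, 0],
    [0, 0, 0],
  ],
  rotation=[
    [0, 0, 0],
    [0, 0, 0],
    [0, 0, 0],
    [0, 0, 0],
    [0, 0, 0],
    [0, 0, 0],
  ],
)

```text
clock: 8.55
position: [0.4385, -0.2629, 0.0169]
tool_rot: [-3.142, 0.0, 0.0]
force: [0.1, 0.2, -0.8]
grip_width: 0.0855
```

Emit:
move_arm(
  jaw=[0, 0, 0, 0, 0],
  dp=[
    [0, 0, -0.03],
    [0, 0, -0.06],
    [0, 0, -0.07],
    [0, 0, -0.07],
    [0, 0, -0.03],
  ],
  rotation=[
    [0, 0, 0],
    [0, 0, 0],
    [0, 0, 0],
    [0, 0, 0],
    [0, 0, 0],
  ],
)

```text
clock: 9.18
position: [0.4392, -0.2633, 0.2281]
tool_rot: [3.14, -0.003, -0.0]
force: [-0.4, -0.2, -0.3]
grip_width: 0.0853
```

Emit:
move_arm(
  jaw=[0, 0, 0, 0, 0, 0],
  dp=[
    [0.0435, -0.0431, 0],
    [0.0435, -0.0431, 0],
    [0.0435, -0.0431, 0],
    [0.0435, -0.0431, 0],
    [0.0435, -0.0431, 0],
    [0, 0, 0],
  ],
  rotation=[
    [0, 0, 0],
    [0, 0, 0],
    [0, 0, 0],
    [0, 0, 0],
    [0, 0, 0],
    [0, 0, 0],
  ],
)

```text
clock: 9.93
position: [0.6141, -0.0867, 0.2244]
tool_rot: [-3.14, -0.0, 0.005]
force: [-1.0, 0.1, -1.4]
grip_width: 0.0853
```

Run:
```python
from h import *
a,b=both("d3",(250,100,460,240),(230,120,420,240))
h,s,v=cv2.split(cv2.cvtColor(a,cv2.COLOR_BGR2HSV)); h=h.astype(int)
fit(((h<8)|(h>172))&(s>150)&(v>50),(405,190,440,235),.056)
print(bot.observe()["position"])
```

```text
none
[ 0.61230957 -0.09044717  0.22459807]
```

View pics/d3.png

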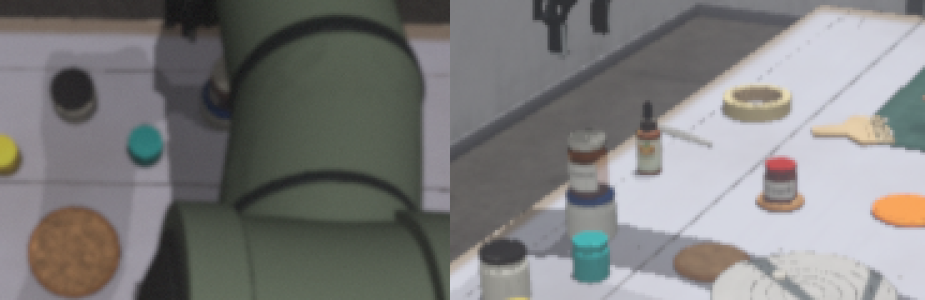

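Pigment stands on the smallest coaster. Next is resin.

Emit:
move_arm(
  jaw=[0, 0, 0, 0, 0, 0],
  dp=[
    [0.001, 0.0004, 0.045],
    [0, 0, 0.045],
    [0, 0, 0.045],
    [0, 0, 0.033],
    [0, 0, 0.02],
    [0, 0, 0],
  ],
  rotation=[
    [0, 0, 0],
    [0, 0, 0],
    [0, 0, 0],
    [0, 0, 0],
    [0, 0, 0],
    [0, 0, 0],
  ],
)

```text
clock: 10.78
position: [0.6127, -0.0915, 0.0742]
tool_rot: [3.141, 0.001, -0.001]
force: [-0.3, -0.4, 0.7]
grip_width: 0.0855
```

Emit:
move_arm(
  jaw=[80, 140, 255, 255, 255, 255],
  dp=[
    [0, 0, 0],
    [0, 0, 0],
    [0, 0, 0],
    [0, 0, 0],
    [0, 0, 0],
    [0, 0, 0],
  ],
  rotation=[
    [0, 0, 0],
    [0, 0, 0],
    [0, 0, 0],
    [0, 0, 0],
    [0, 0, 0],
    [0, 0, 0],
  ],
)

```text
clock: 11.52
position: [0.614, -0.0907, 0.0757]
tool_rot: [3.142, -0.002, 0.0]
force: [0.0, 1.5, 7.0]
grip_width: 0.046
```

Emit:
move_arm(
  jaw=[255, 255, 255, 255, 255, 255, 255],
  dp=[
    [0, 0, 0],
    [0, 0, -0.01],
    [0, 0, -0.03],
    [0, 0, -0.05],
    [0, 0, -0.05],
    [0, 0, -0.03],
    [0, 0, 0],
  ],
  rotation=[
    [0, 0, 0],
    [0, 0, 0],
    [0, 0, 0],
    [0, 0, 0],
    [0, 0, 0],
    [0, 0, 0],
    [0, 0, 0],
  ],
)

```text
clock: 12.4
position: [0.6141, -0.091, 0.2129]
tool_rot: [3.141, -0.003, -0.0]
force: [-0.0, 0.3, -2.0]
grip_width: 0.0459
```

Emit:
move_arm(
  jaw=[255, 255, 255, 255, 255, 255, 255, 255, 255],
  dp=[
    [0.0034, -0.0634, 0],
    [0.0034, -0.0634, 0],
    [0.0034, -0.0634, 0],
    [0.0034, -0.0634, 0],
    [0.0034, -0.0634, 0],
    [0.0034, -0.0634, 0],
    [0.0034, -0.0634, 0],
    [0, 0, 0],
    [0, 0, 0],
  ],
  rotation=[
    [0, 0, 0],
    [0, 0, 0],
    [0, 0, 0],
    [0, 0, 0],
    [0, 0, 0],
    [0, 0, 0],
    [0, 0, 0],
    [0, 0, 0],
    [0, 0, 0],
  ],
)

```text
clock: 13.52
position: [0.632, 0.2637, 0.2096]
tool_rot: [3.14, 0.001, 0.0]
force: [0.7, -1.1, -0.7]
grip_width: 0.0459
```

Run:
```python
from h import *
a=grab_frame("top"); cv2.imwrite("pics/t4.png",a)
h,s,v=cv2.split(cv2.cvtColor(a,cv2.COLOR_BGR2HSV)); h=h.astype(int)
print("pig lid");fit(((h<8)|(h>172))&(s>150)&(v>50),(405,190,440,235),.056)
print("filler");fit((h>100)&(h<128)&(s>90),(335,130,375,165),.056)
print("lacq");fit((v<70),(268,125,300,152),.062)
print(bot.observe()["position"])
```

```text
pig lid
(405, 190, 440, 235) px [421 207] [434 219] xy 0.4387 -0.2626 ax [0.03   0.0313]
filler
(335, 130, 375, 165) px [345 134] [366 154] xy 0.6101 -0.0891 ax [0.0517 0.0526]
lacq
(268, 125, 300, 152) px [276 132] [293 150] xy 0.6157 0.0852 ax [0.0317 0.0517]
[0.63233452 0.26300644 0.20992057]
```

Emit:
move_arm(
  jaw=[255, 255, 255, 255, 255, 255, 255],
  dp=[
    [0.001, -0.0006, 0.055],
    [0, 0, 0.055],
    [0, 0, 0.055],
    [0, 0, 0.035],
    [0, 0, 0.015],
    [0, 0, 0.008],
    [0, 0, 0],
  ],
  rotation=[
    [0, 0, 0],
    [0, 0, 0],
    [0, 0, 0],
    [0, 0, 0],
    [0, 0, 0],
    [0, 0, 0],
    [0, 0, 0],
  ],
)

```text
clock: 14.45
position: [0.6336, 0.2645, 0.0328]
tool_rot: [-3.141, -0.001, -0.0]
force: [0.2, -0.1, -0.9]
grip_width: 0.046
```

Emit:
move_arm(
  jaw=[255, 255, 255, 255],
  dp=[
    [0, 0, 0.0015],
    [0, 0, 0.0012],
    [0, 0, 0.001],
    [0, 0, 0],
  ],
  rotation=[
    [0, 0, 0],
    [0, 0, 0],
    [0, 0, 0],
    [0, 0, 0],
  ],
)

```text
clock: 14.95
position: [0.6331, 0.2647, 0.0293]
tool_rot: [-3.142, 0.0, 0.0]
force: [0.2, -1.4, -0.3]
grip_width: 0.0458
```

Emit:
move_arm(
  jaw=[255, 255, 255],
  dp=[
    [0, 0.0008, 0.001],
    [0, 0, 0.001],
    [0, 0, 0],
  ],
  rotation=[
    [0, 0, 0],
    [0, 0, 0],
    [0, 0, 0],
  ],
)

```text
clock: 15.32
position: [0.6332, 0.2639, 0.0278]
tool_rot: [3.142, -0.0, -0.0]
force: [-0.9, -1.0, 3.6]
grip_width: 0.0462
```

Emit:
move_arm(
  jaw=[255, 130, 100, 50, 0, 0],
  dp=[
    [0, 0, 0.0003],
    [0, 0, 0],
    [0, 0, 0],
    [0, 0, 0],
    [0, 0, 0],
    [0, 0, 0],
  ],
  rotation=[
    [0, 0, 0],
    [0, 0, 0],
    [0, 0, 0],
    [0, 0, 0],
    [0, 0, 0],
    [0, 0, 0],
  ],
)

```text
clock: 16.08
position: [0.6331, 0.264, 0.0273]
tool_rot: [3.142, 0.0, 0.0]
force: [0.1, -0.1, -0.0]
grip_width: 0.0853
```

Emit:
move_arm(
  jaw=[0, 0, 0, 0, 0, 0, 0, 0, 0, 0],
  dp=[
    [0, 0, -0.03],
    [0, 0, -0.06],
    [0, 0, -0.07],
    [0, 0, -0.05],
    [-0.0066, 0.054, 0],
    [-0.0066, 0.054, 0],
    [-0.0066, 0.054, 0],
    [-0.0066, 0.054, 0],
    [0, 0, 0],
    [0, 0, 0],
  ],
  rotation=[
    [0, 0, 0],
    [0, 0, 0],
    [0, 0, 0],
    [0, 0, 0],
    [0, 0, 0],
    [0, 0, 0],
    [0, 0, 0],
    [0, 0, 0],
    [0, 0, 0],
    [0, 0, 0],
  ],
)

```text
clock: 17.32
position: [0.6123, 0.0918, 0.1967]
tool_rot: [-3.141, -0.001, 0.0]
force: [-0.9, 0.2, -1.2]
grip_width: 0.0852
```

Run:
```python
from h import *
a,b=both("d5",(180,100,450,240),(180,120,340,290))
h,s,v=cv2.split(cv2.cvtColor(a,cv2.COLOR_BGR2HSV)); h=h.astype(int)
print("resin lid");fit((a[:,:,2]>=a[:,:,0].astype(int)+4)&(v>105)&(s<60),(200,110,238,155),.078)
print(bot.observe()["position"])
```

```text
resin lid
(200, 110, 238, 155) px [204 122] [231 149] xy 0.6203 0.2569 ax [0.0599 0.0698]
[0.61212669 0.09248623 0.19611154]
```

View pics/d5.png

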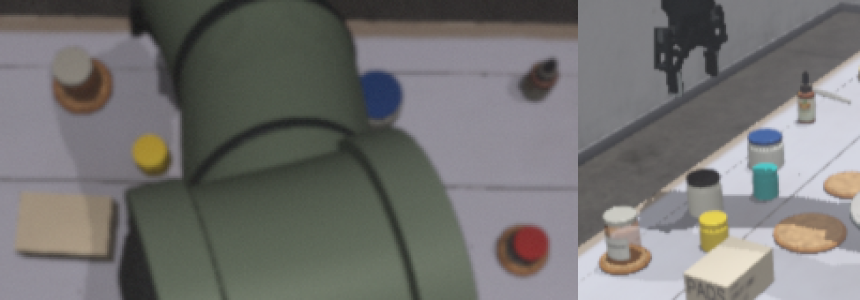

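Resin stands on the third coaster. Next is lacquer.

Emit:
move_arm(
  jaw=[0, 0, 0, 0, 0, 0, 0],
  dp=[
    [-0.0005, 0.0022, 0.055],
    [0, 0, 0.055],
    [0, 0, 0.05],
    [0, 0, 0.035],
    [0, 0, 0.018],
    [0, 0, 0.009],
    [0, 0, 0],
  ],
  rotation=[
    [0, 0, 0],
    [0, 0, 0],
    [0, 0, 0],
    [0, 0, 0],
    [0, 0, 0],
    [0, 0, 0],
    [0, 0, 0],
  ],
)

```text
clock: 18.3
position: [0.6119, 0.0898, 0.0182]
tool_rot: [-3.141, -0.0, 0.0]
force: [0.2, -0.2, 1.1]
grip_width: 0.0852
```

Emit:
move_arm(
  jaw=[70, 110, 255, 255, 255, 255],
  dp=[
    [0, 0, 0],
    [0, 0, 0],
    [0, 0, 0],
    [0, 0, 0],
    [0, 0, 0],
    [0, 0, 0],
  ],
  rotation=[
    [0, 0, 0],
    [0, 0, 0],
    [0, 0, 0],
    [0, 0, 0],
    [0, 0, 0],
    [0, 0, 0],
  ],
)

```text
clock: 19.05
position: [0.6122, 0.0897, 0.0189]
tool_rot: [-3.141, -0.001, 0.0]
force: [-2.3, 0.5, 10.7]
grip_width: 0.052
```

Emit:
move_arm(
  jaw=[255, 255, 255, 255, 255, 255, 255],
  dp=[
    [0, 0, 0],
    [0, 0, -0.01],
    [0, 0, -0.03],
    [0, 0, -0.05],
    [0, 0, -0.05],
    [0, 0, -0.02],
    [0, 0, 0],
  ],
  rotation=[
    [0, 0, 0],
    [0, 0, 0],
    [0, 0, 0],
    [0, 0, 0],
    [0, 0, 0],
    [0, 0, 0],
    [0, 0, 0],
  ],
)

```text
clock: 19.92
position: [0.6119, 0.0894, 0.1464]
tool_rot: [-3.141, -0.001, -0.0]
force: [0.0, -0.2, -1.1]
grip_width: 0.0519
```

Emit:
move_arm(
  jaw=[255, 255, 255, 255, 255, 255, 255],
  dp=[
    [-0.0421, 0.0413, 0],
    [-0.0421, 0.0413, 0],
    [-0.0421, 0.0413, 0],
    [-0.0421, 0.0413, 0],
    [-0.0421, 0.0413, 0],
    [0, 0, 0],
    [0, 0, 0],
  ],
  rotation=[
    [0, 0, 0],
    [0, 0, 0],
    [0, 0, 0],
    [0, 0, 0],
    [0, 0, 0],
    [0, 0, 0],
    [0, 0, 0],
  ],
)

```text
clock: 20.8
position: [0.4431, -0.0755, 0.1451]
tool_rot: [-3.141, 0.001, -0.0]
force: [0.8, 1.6, -1.3]
grip_width: 0.0517
```

Run:
```python
from h import *
a=grab_frame("top"); cv2.imwrite("pics/t6.png",a)
h,s,v=cv2.split(cv2.cvtColor(a,cv2.COLOR_BGR2HSV)); h=h.astype(int)
print("filler");fit((h>100)&(h<128)&(s>90),(335,130,375,165),.056)
for d in(0,4,8):
  print("resin lid");fit((a[:,:,2].astype(int)>=a[:,:,0].astype(int)+d)&(v>100)&(s<45),(200,115,228,145),.078)
print("pig");fit(((h<8)|(h>172))&(s>150)&(v>50),(405,190,440,235),.056)
print(bot.observe()["position"])
```

```text
filler
none
resin lid
(200, 115, 228, 145) px [204 121] [227 144] xy 0.6306 0.2626 ax [0.0446 0.063 ]
resin lid
(200, 115, 228, 145) px [204 122] [227 144] xy 0.63 0.2621 ax [0.0433 0.0612]
resin lid
(200, 115, 228, 145) px [204 122] [226 142] xy 0.6301 0.2621 ax [0.0417 0.0561]
pig
(405, 190, 440, 235) px [429 207] [434 214] xy 0.4464 -0.2736 ax [0.0064 0.0201]
[ 0.44343678 -0.07521262  0.14516308]
```

Lower z .145→.031 (0.1425), with y shifted by -0.5 mm.

Emit:
move_arm(
  jaw=[255, 255, 255, 255, 255, 255],
  dp=[
    [0, 0.0008, 0.05],
    [0, 0, 0.045],
    [0, 0, 0.028],
    [0, 0, 0.012],
    [0, 0, 0.0075],
    [0, 0, 0],
  ],
  rotation=[
    [0, 0, 0],
    [0, 0, 0],
    [0, 0, 0],
    [0, 0, 0],
    [0, 0, 0],
    [0, 0, 0],
  ],
)

```text
clock: 21.6
position: [0.4435, -0.0762, 0.0319]
tool_rot: [-3.142, -0.0, 0.0]
force: [0.1, -0.0, -0.2]
grip_width: 0.0518
```

Emit:
move_arm(
  jaw=[255, 255, 255, 255],
  dp=[
    [0, 0, 0.0015],
    [0, 0, 0.0012],
    [0, 0, 0.001],
    [0, 0, 0],
  ],
  rotation=[
    [0, 0, 0],
    [0, 0, 0],
    [0, 0, 0],
    [0, 0, 0],
  ],
)

```text
clock: 22.1
position: [0.4433, -0.0764, 0.0289]
tool_rot: [-3.142, -0.0, -0.0]
force: [0.2, -0.4, -1.8]
grip_width: 0.0518
```

Emit:
move_arm(
  jaw=[255, 255, 255],
  dp=[
    [0, 0, 0.0012],
    [0, 0, 0.0012],
    [0, 0, 0],
  ],
  rotation=[
    [0, 0, 0],
    [0, 0, 0],
    [0, 0, 0],
  ],
)

```text
clock: 22.48
position: [0.4432, -0.0764, 0.0269]
tool_rot: [3.142, 0.0, -0.0]
force: [-1.2, -0.1, 1.4]
grip_width: 0.0519
```

Emit:
move_arm(
  jaw=[255, 120, 90, 50, 0, 0],
  dp=[
    [0, 0, 0.0004],
    [0, 0, 0],
    [0, 0, 0],
    [0, 0, 0],
    [0, 0, 0],
    [0, 0, 0],
  ],
  rotation=[
    [0, 0, 0],
    [0, 0, 0],
    [0, 0, 0],
    [0, 0, 0],
    [0, 0, 0],
    [0, 0, 0],
  ],
)

```text
clock: 23.22
position: [0.4432, -0.0764, 0.0265]
tool_rot: [-3.142, 0.0, 0.0]
force: [-0.1, -0.3, -0.4]
grip_width: 0.0855
```

Emit:
move_arm(
  jaw=[0, 0, 0, 0, 0, 0, 0, 0, 0],
  dp=[
    [0, 0, -0.03],
    [0, 0, -0.06],
    [0, 0, -0.06],
    [0.0524, 0.004, -0.02],
    [0.0524, 0.004, 0],
    [0.0524, 0.004, 0],
    [0.0524, 0.004, 0],
    [0, 0, 0],
    [0, 0, 0],
  ],
  rotation=[
    [0, 0, 0],
    [0, 0, 0],
    [0, 0, 0],
    [0, 0, 0],
    [0, 0, 0],
    [0, 0, 0],
    [0, 0, 0],
    [0, 0, 0],
    [0, 0, 0],
  ],
)

```text
clock: 24.35
position: [0.6102, -0.0891, 0.1622]
tool_rot: [-3.141, 0.001, 0.0]
force: [-0.6, -0.6, 0.1]
grip_width: 0.0856
```

Run:
```python
from h import *
a,b=both("d7",(180,100,450,240),(180,120,380,290))
h,s,v=cv2.split(cv2.cvtColor(b,cv2.COLOR_BGR2HSV)); h=h.astype(int)
print("filler side");fit((h>100)&(h<128)&(s>90),(265,185,305,215),.056,"side")
print(bot.observe()["position"])
```

```text
filler side
(265, 185, 305, 215) px [278 195] [294 201] xy 0.6017 -0.0746 ax [0.0443 0.0511]
[ 0.61010933 -0.08923401  0.16263931]
```

View pics/d7.png

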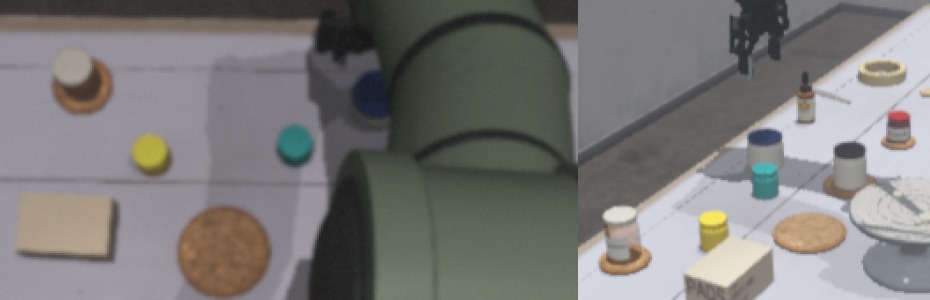

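Lacquer stands on the second coaster. Next is filler.

Emit:
move_arm(
  jaw=[0, 0, 0, 0, 0, 0],
  dp=[
    [0, 0, 0.055],
    [0, 0, 0.05],
    [0, 0, 0.042],
    [0, 0, 0.024],
    [0, 0, 0.012],
    [0, 0, 0],
  ],
  rotation=[
    [0, 0, 0],
    [0, 0, 0],
    [0, 0, 0],
    [0, 0, 0],
    [0, 0, 0],
    [0, 0, 0],
  ],
)

```text
clock: 25.2
position: [0.611, -0.0892, 0.0165]
tool_rot: [-3.142, -0.0, 0.0]
force: [1.3, 0.8, -0.7]
grip_width: 0.0854
```

Emit:
move_arm(
  jaw=[40, 80, 255, 255, 255, 255],
  dp=[
    [0, 0, 0],
    [0, 0, 0],
    [0, 0, 0],
    [0, 0, 0],
    [0, 0, 0],
    [0, 0, 0],
  ],
  rotation=[
    [0, 0, 0],
    [0, 0, 0],
    [0, 0, 0],
    [0, 0, 0],
    [0, 0, 0],
    [0, 0, 0],
  ],
)

```text
clock: 25.95
position: [0.6115, -0.0892, 0.0175]
tool_rot: [3.141, -0.002, -0.0]
force: [-3.2, 1.9, 12.2]
grip_width: 0.0602
```

Emit:
move_arm(
  jaw=[255, 255, 255, 255, 255, 255, 255],
  dp=[
    [0, 0, 0],
    [0, 0, -0.01],
    [0, 0, -0.03],
    [0, 0, -0.05],
    [0, 0, -0.05],
    [0, 0, -0.02],
    [0, 0, 0],
  ],
  rotation=[
    [0, 0, 0],
    [0, 0, 0],
    [0, 0, 0],
    [0, 0, 0],
    [0, 0, 0],
    [0, 0, 0],
    [0, 0, 0],
  ],
)

```text
clock: 26.82
position: [0.6113, -0.0893, 0.145]
tool_rot: [3.141, -0.002, -0.0]
force: [0.6, 0.1, -2.7]
grip_width: 0.0598
```

Emit:
move_arm(
  jaw=[255, 255, 255, 255, 255, 255, 255],
  dp=[
    [-0.0448, -0.044, 0],
    [-0.0448, -0.044, 0],
    [-0.0448, -0.044, 0],
    [-0.0448, -0.044, 0],
    [-0.0448, -0.044, 0],
    [0, 0, 0],
    [0, 0, 0],
  ],
  rotation=[
    [0, 0, 0],
    [0, 0, 0],
    [0, 0, 0],
    [0, 0, 0],
    [0, 0, 0],
    [0, 0, 0],
    [0, 0, 0],
  ],
)

```text
clock: 27.7
position: [0.4316, 0.0866, 0.1435]
tool_rot: [3.141, 0.001, 0.0]
force: [0.3, -1.7, -1.5]
grip_width: 0.0598
```

Emit:
move_arm(
  jaw=[255, 255, 255, 255, 255, 255],
  dp=[
    [0, 0, 0.05],
    [0, 0, 0.045],
    [0, 0, 0.028],
    [0, 0, 0.012],
    [0, 0, 0.007],
    [0, 0, 0],
  ],
  rotation=[
    [0, 0, 0],
    [0, 0, 0],
    [0, 0, 0],
    [0, 0, 0],
    [0, 0, 0],
    [0, 0, 0],
  ],
)

```text
clock: 28.45
position: [0.432, 0.0867, 0.0307]
tool_rot: [-3.142, -0.0, -0.0]
force: [0.4, -0.0, -1.6]
grip_width: 0.0598
```

Emit:
move_arm(
  jaw=[255, 255, 255, 255, 255],
  dp=[
    [0, 0, 0.0018],
    [0, 0, 0.0014],
    [0, 0, 0.0012],
    [0, 0, 0.001],
    [0, 0, 0],
  ],
  rotation=[
    [0, 0, 0],
    [0, 0, 0],
    [0, 0, 0],
    [0, 0, 0],
    [0, 0, 0],
  ],
)

```text
clock: 29.08
position: [0.4317, 0.0868, 0.0262]
tool_rot: [-3.142, 0.0, 0.0]
force: [-0.8, 0.7, -2.0]
grip_width: 0.0599
```

Emit:
move_arm(
  jaw=[255, 255, 255],
  dp=[
    [0, 0, 0.0006],
    [0, 0, 0.0006],
    [0, 0, 0],
  ],
  rotation=[
    [0, 0, 0],
    [0, 0, 0],
    [0, 0, 0],
  ],
)

```text
clock: 29.45
position: [0.4317, 0.0868, 0.0256]
tool_rot: [3.142, -0.0, 0.0]
force: [-0.8, -0.5, 8.4]
grip_width: 0.0595
```

Emit:
move_arm(
  jaw=[255, 100, 70, 30, 0, 0],
  dp=[
    [0, 0, 0],
    [0, 0, 0],
    [0, 0, 0],
    [0, 0, 0],
    [0, 0, 0],
    [0, 0, 0],
  ],
  rotation=[
    [0, 0, 0],
    [0, 0, 0],
    [0, 0, 0],
    [0, 0, 0],
    [0, 0, 0],
    [0, 0, 0],
  ],
)

```text
clock: 30.2
position: [0.4317, 0.0868, 0.0253]
tool_rot: [3.142, 0.0, -0.0]
force: [0.0, -0.5, -0.5]
grip_width: 0.0852
```

Emit:
move_arm(
  jaw=[0, 0, 0, 0, 0, 0, 0, 0, 0, 0],
  dp=[
    [0, 0, -0.03],
    [0, 0, -0.06],
    [0, 0, -0.07],
    [0, 0, -0.07],
    [0, 0, -0.03],
    [0.01, 0.06, 0],
    [0.01, 0.06, 0],
    [0.01, 0.06, 0],
    [0.01, 0.06, 0],
    [0.01, 0.06, 0],
  ],
  rotation=[
    [0, 0, 0],
    [0, 0, 0],
    [0, 0, 0],
    [0, 0, 0],
    [0, 0, 0],
    [0, 0, 0],
    [0, 0, 0],
    [0, 0, 0],
    [0, 0, 0],
    [0, 0, 0],
  ],
)

```text
clock: 31.45
position: [0.4717, -0.1548, 0.2334]
tool_rot: [3.142, -0.0, 0.0]
force: [1.0, 0.8, 0.2]
grip_width: 0.0857
```

Emit:
move_arm(
  jaw=[0, 0, 0, 0, 0, 0, 0, 0, 0, 0],
  dp=[
    [-0.02, 0.06, 0],
    [-0.03, 0.055, 0],
    [-0.035, 0.055, 0],
    [-0.035, 0.055, 0],
    [-0.035, 0.055, 0],
    [-0.035, 0.055, 0],
    [-0.035, 0.055, 0],
    [-0.035, 0.055, 0],
    [-0.03, 0.055, 0],
    [0, 0, 0],
  ],
  rotation=[
    [0, 0, 0],
    [0, 0, 0],
    [0, 0, 0],
    [0, 0, 0],
    [0, 0, 0],
    [0, 0, 0],
    [0, 0, 0],
    [0, 0, 0],
    [0, 0, 0],
    [0, 0, 0],
  ],
)

```text
clock: 32.7
position: [0.2367, -0.5557, 0.2326]
tool_rot: [3.141, 0.001, -0.005]
force: [0.2, 0.9, -0.5]
grip_width: 0.0854
```

Run:
```python
from h import *
a,b=both("d8",(180,100,450,240),(180,120,380,290))
h,s,v=cv2.split(cv2.cvtColor(a,cv2.COLOR_BGR2HSV)); h=h.astype(int)
print("filler t(.431,.0865)");fit((h>100)&(h<128)&(s>90),(255,180,315,250),.064)
print("lacq t(.443,-.0759)");fit((v<62),(325,180,375,240),.070)
print("pig t(.4387,-.2628)");fit(((h<8)|(h>172))&(s>150)&(v>50),(405,190,440,235),.056)
print("resin t(.6322,.2638)");fit((s<45)&(v>100)&(a[:,:,2].astype(int)>a[:,:,0].astype(int)+4),(200,115,226,143),.078)
print("yel .5384 .1719");fit((h>20)&(h<35)&(s>150),(238,158,262,185),.048)
print("tq .5531 .0048");fit((h>80)&(h<100)&(s>150),(305,155,330,180),.048)
print(np.abs(a.astype(int)-cv2.imread("pics/top0.png"))[115:150,420:445].mean(),np.abs(a.astype(int)-cv2.imread("pics/top0.png"))[185:225,182:240].mean(),bot.observe()["position"])
```

```text
filler t(.431,.0865)
(255, 180, 315, 250) px [272 203] [294 224] xy 0.4308 0.0852 ax [0.0512 0.0524]
lacq t(.443,-.0759)
(325, 180, 375, 240) px [340 199] [360 218] xy 0.4438 -0.0766 ax [0.0447 0.0475]
pig t(.4387,-.2628)
(405, 190, 440, 235) px [421 207] [434 220] xy 0.4382 -0.2626 ax [0.0304 0.0319]
resin t(.6322,.2638)
(200, 115, 226, 143) px [204 122] [225 142] xy 0.6309 0.2627 ax [0.0404 0.0562]
yel .5384 .1719
(238, 158, 262, 185) px [243 164] [257 178] xy 0.5389 0.1723 ax [0.0323 0.035 ]
tq .5531 .0048
(305, 155, 330, 180) px [313 162] [318 165] xy 0.5603 0.0082 ax [0.0047 0.0052]
3.5721904761904764 4.009913793103448 [ 0.23957031 -0.55295597  0.23285034]
```

View pics/d8.png

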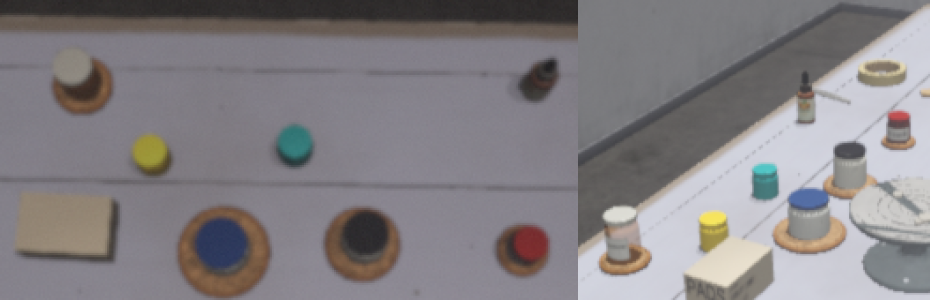

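```bash
python3 -c "
from workcell import workorder
print(workorder.job_done())"
```

```text
the job is handed in; nothing more can be done
None
```

I took both stacks apart and stood each jar upright on its own coaster: filler on the largest, lacquer on the second, resin on the third, pigment on the smallest. The job was handed in at about 33 s on the robot's clock.

- **Centring:** in the last pictures the filler, lacquer and pigment jars measured within about 1.5 mm of their coaster centres. The resin jar measured about 1.7 mm off, but that is less certain because the wooden coaster bled into its colour mask.
- **Forces and robot:** the highest force I read was about 17 N, when setting the pigment jar down. The arm ended well away, touching nothing.
- **Bystanders:** the dropper, the carton and the yellow jar were unmoved.
- **Failed check:** the final colour fit on the turquoise jar failed, catching only a few of its pixels. The picture showed it standing where it had been.

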